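# Load a round float into the tack-welding jig and hold it down

### The arm

A 6-joint arm with a two-finger parallel gripper is mounted at the origin on the work surface. World frame = base frame: x ahead of the robot, y to its left, z up, the work surface at z = 0. Lengths are in mm, angles in rad, forces in N, time in s.
With the tool pointing down it reaches from about 350 to 975 mm from the base axis. Payload 7.1 kg.
Tool frame: the origin (TCP) lies midway between the tips of the shut fingers; the grasp point (between the pads) lies 19 mm behind it (ctrl.grip_depth is the distance from the TCP to the grasp point, in mm); z points along the fingers, y is the line along which they close (so a half turn about z gives the same grasp; the last joint's range is limited). The gripper opens to 88 mm and grips with 3 to 60 N. Pads are 20 mm wide; open, the fingers measure 115 mm over their backs; the gripper's body (75 mm by 178 mm) begins 61 mm behind the grasp point.
Start: joints at [-1.338, 0.423, 1.63, -0, 1.089, -0.019], TCP at [155.736, -605.269, 222.675] pointing down, gripper open.
Joint ranges: [-3, 3], [-0.9, 2.11], [0.09, 2.58], [-1.31, 4.45], [0.11, 2.69], [-2.54, 2.54]. Speed limits (rad/s): [2.39, 2.39, 3.01, 3.14, 3.14, 3.14].

### API

Orientations are given as a rotation vector (axis times angle).
In Python, from workcell import ctrl, cams gives the robot as it stands.
- The arm moves only by the tool move_arm, never from a script. Its argument "steps" is a list of rows, each a list of 3 entries, a list of its own where there are three numbers: the shift along the tool's x, y, z in units of 25 mm (1.0 is 25 mm), then the turn about the tool's z in units of 5 degrees (1.0 is 5 degrees), then the closure, from 0 (fully open) to 1 (shut). A call has 1 to 20 rows; each row shifts and turns the commanded pose from where the row before left it, along the tool's axes as they then stand; what a row does not reach is not made up. A row lasts 1/12 s, in which the tool goes at most 41.7 mm and 7.16 degrees, less where a joint would pass 70% of its speed; a pose out of reach is approached as far as the arm can. A call is refused whole if a number of a shift passes 1 or a number of a turn 1, either way. A call with a gripper value outside its range is refused whole. The fingers move at their own pace and stop on an object; the grip force is fixed at half the most. Time passes only in rows, so rows that do not move let the fingers close. It gives the time, the measured TCP pose, the force, the opening and the grip force at its end, in the units of the state.
- ctrl.get_obs(): the state, without advancing time (a new reading comes with each control period).
- cams.get_image(name): name is "scene" or "top" or "wrist"; returns a dict with "image" (384x512x3 uint8, red, green, blue), "camera_matrix" (3x3 intrinsics, pixels), "xyz" and "rotation" of the camera in the world; the wrist camera has in their place "mount" (4x4, takes a point from camera to tool coordinates, whose origin is the TCP and whose axes are the flange's). Camera axes: x right, y down, z forward; pixel columns grow to the right and rows downward; lengths in mm; the calibration is good to about 2 mm. A picture is of the moment at which its call begins: read the wrist's pose just before it. There is no depth.
- ctrl.close_job(): hands the job in; it is judged then, once.
Trained networks look in the newest picture that a camera, given by its name, has taken for a name from the list of things; names that differ only in an ending like _2 or _b are one class to them, and where a whole thing is asked for, a point or a joint stands for the part that bears it (a point fixed in the world has none). Each returns a list of dicts, best first, with "p" (0 to 1); they miss things now and then, are a little off and sometimes report something else, mostly with a low value. They report only what shows in the picture. A call takes as long as a camera call. They do not tell look-alikes from the thing itself.
- cams.boxes_of(camera, thing): "rect" ([centre column, centre row, width, height] in pixels, round what is visible of it).
- cams.cut_out(camera, thing): "pixels" (384x512 bool, what is visible of it) and "rect" ([centre column, centre row, width, height] in pixels, round what is visible of it).
The state is a dict: "t": time; "qpos": joint angles; "qvel": joint speeds; "joint_torque": joint torques, N m; "ee_pos": TCP position; "orientation": TCP orientation; "ft_force": force on the tool from outside, world axes, zero at the start; "moment": the same for the moment, N m; "width": finger opening in mm; "grasp_force": force on a finger pad.
Only numpy, scipy, OpenCV 4.12 (cv2) and the standard library are available. Lean on these libraries where they do the work, as an engineer would, in place of code of your own. Each camera call takes 0.05 s, during which the arm holds its last target. There are 200 camera calls.

### The job

Raise the jig's stiff-hinged amber cover by its knob until it stands leaning back about 15 degrees past upright (about 105 degrees from shut), and let go of it there. Then take the round ball float (not the long cylindrical one) from its pipe stand, set it upright, neck up, in the sprung ring of the jig, press it down until the ring is all the way down on its stop, and finish while still holding it pressed down. Leave everything else on the bench where it is.

Things in the scene. Friction and masses are not known exactly. Their poses are not given: they have to be found in the camera images.
- jig: The tack-welding jig: a steel base plate 170 (x) x 190 (y) x 12 mm fixed to the bench, carrying the sprung ring and the cover. Origin on the bench under the ring's centre; z up. Its x axis is parallel to the cover's hinge; the hinge is on its +y side, the cover's knob on its -y side when shut. Two hinge posts 14 x 24 mm, 86 mm high, stand at x = +-64, y = +85 mm.
- cradle_seat (a point): Centre of the sprung steel ring, level with its top face; z up. Ring: outer diameter 82, hole 52, 12 mm thick. Released, its top is 57 mm above the bench. It slides straight down on springs. When the ball sits in it, the ball's centre is about 19 mm above this point.
- cradle (a joint): Downward travel of the sprung ring in m: 0 released, 0.015 down on its stop. The spring is preloaded (the float's weight alone does not move it): about 5 to 6 N to start it moving, about 15 N at the stop, float's weight included.
- cover (a joint): Angle of the cover in rad: 0 shut (flat over the ring), 1.57 upright, 2.5 fully open; it starts slightly ajar. The hinge is stiff (friction about 0.5 N m) and the cover stays where it is left.
- cover_knob (a point): Centre of the black knob on the cover's free edge: a cylinder 24 mm in diameter, 26 mm long, axis parallel to the hinge (jig's x): pinched from above on its two flat ends it turns between the pads as the cover swings. 170 mm from the hinge line, in the cover's plane, on an 8 mm stem; 35 mm from the cover's frame, which is 110 mm wide.
- cover_hinge (a point): Middle of the cover's hinge line, fixed to the jig, 78 mm above the bench, 85 mm from the ring's centre towards the jig's +y. The hinge line runs along the jig's x axis. The knob swings from the jig's -y side up and over towards +y.
- float: The part to load: a bare steel float, a 64 mm ball with a tube neck of 22 mm diameter sticking up and a small ballast plug (24 mm across, ends 35.5 mm below the ball's centre) underneath. Origin at the ball's centre; z points up along the neck, whose top is 77 mm above the origin. Mass about 0.25 kg. It sits loosely in the pipe stub with its centre about 50 mm above the bench.
- long_float: A different float, to be left alone: a steel cylinder 64 mm in diameter, 66 mm high, with the same neck (22 mm diameter, top 111 mm above the origin). Origin at the centre of its underside; stands on the steel block.
- stand_a: A pipe stub fixed to the bench, outer diameter 72, bore 50, 30 mm high. Origin at the centre of its underside. Carries the round float; it and the block swap places.
- stand_b: A steel block 70 x 70 x 30 mm fixed to the bench; carries the long float. Origin at the centre of its underside.
- hammer: Bystander: a hammer 260 mm long, lying. Origin under its middle.
- brush: Bystander: a brush 200 mm long, lying. Origin under its middle.
- paste_tin: Bystander: a closed round tin, 52 mm in diameter, 45 mm high, between the stands. Origin at the centre of its underside.
- tube_offcut: Bystander: a piece of square steel tube 110 x 40 x 40 mm, lying. Origin at the centre of its underside.
- magnet_square: Bystander: a grey triangular welding square 80 x 18 mm, 80 mm high, standing. Origin at the centre of its underside.
- flange: Bystander: a flat steel flange ring, outer diameter 80, 12 mm high. Origin at the centre of its underside.
- plate_offcut: Bystander: a steel plate 120 x 70 x 10 mm, lying. Origin at the centre of its underside.
Things that resemble listed ones, but are neither listed nor needed, are in the scene too. What is shaped like the float but blue or red is not meant.

How it is judged:
By the outcome, as a careful person would: the job done as asked, in the order asked, and still so for the second after the job is handed in, while the arm keeps its last pose, push and grip.
It also fails if it takes over 54 s, if anything falls off the work surface, if the arm or the gripper's body presses on something with over 40 N, if the wrist force passes 120 N, or if a joint passes its speed limit or range.

## Working session

There is one attempt and no reset: what is moved stays moved. The work goes in short steps, Python scripts to look and compute and a tool call to move; the robot and the scene stay as the last step left them, time stands still between calls to the robot, and variables do not carry over. Pictures are saved under pics/ and viewed, at most 10 in all, crops included, and the job is handed in when it is done.

Besides the shell and the picture viewer there is one more tool, called after "Request:" by a JSON object that holds its "name" and its "arguments". move_arm: Moves the arm, as the interface text tells. Its arguments: {"type":"object","properties":{"steps":{"type":"array"}},"required":["steps"]}

```bash
mkdir -p pics; ls; cat > h.py <<'E'
import numpy as np, cv2
from workcell import ctrl, cams
from scipy.spatial.transform import Rotation as R
def save(n,im): cv2.imwrite(f'pics/{n}.png',im[:,:,::-1])
def cam(name):
    o=ctrl.get_obs(); d=cams.get_image(name)
    if 'mount' in d:
        T=np.eye(4);T[:3,:3]=R.from_rotvec(o['orientation']).as_matrix();T[:3,3]=o['ee_pos']
        M=T@np.array(d['mount']); d['xyz']=M[:3,3]; d['rotation']=M[:3,:3]
    d['K']=np.array(d['camera_matrix']); d['xyz']=np.array(d['xyz']); d['rotation']=np.array(d['rotation'])
    return d
def ray(d,u,v):
    r=d['rotation']@np.linalg.solve(d['K'],[u,v,1]); return d['xyz'],r/np.linalg.norm(r)
def atz(d,u,v,z):
    c,r=ray(d,u,v); return c+r*(z-c[2])/r[2]
def tri(rs):
    A=np.zeros((3,3));b=np.zeros(3)
    for c,r in rs:
        P=np.eye(3)-np.outer(r,r);A+=P;b+=P@c
    p=np.linalg.solve(A,b); return p,[round(float(np.linalg.norm((np.eye(3)-np.outer(r,r))@(p-c))),1) for c,r in rs]
def proj(d,p):
    q=d['K']@(d['rotation'].T@(np.array(p)-d['xyz'])); return q[:2]/q[2]
E
python3 - <<'E'
from h import *
np.set_printoptions(precision=1,suppress=True)
for n in ['scene','top','wrist']:
    d=cam(n); save(n+'0',d['image']); print(n,d['xyz'],d['rotation'].tolist(),d['K'][0])
    for t in ['float','long_float','cover_knob','cradle_seat','cover','jig','stand_a','stand_b','paste_tin']:
        print(t,[(round(b['p'],2),np.round(b['rect'])) for b in cams.boxes_of(n,t)[:4]])
print(ctrl.get_obs())
E
cd pics; python3 -c "
import cv2
a=[cv2.imread(n+'0.png') for n in('scene','top','wrist')]
cv2.imwrite('s0.png',cv2.resize(a[0],(800,600),interpolation=2));cv2.imwrite('t0.png',cv2.resize(a[1],(800,600),interpolation=2))"
```

```text
pics
scene [1423.3 -393.2  759.1] [-1.8822667709279763, -1.2914508697943952, 0.6425828449447022] [429.6   0.  259.4]
float [(0.98, array([173., 247.,  28.,  40.])), (0.97, array([162., 217.,  31.,  41.])), (0.61, array([166., 194.,  23.,  38.]))]
long_float [(0.8, array([227., 184.,  26.,  40.]))]
cover_knob [(0.78, array([330., 173.,  61.,  26.])), (0.18, array([194., 218.,  19.,  25.]))]
cradle_seat [(0.63, array([322., 190.,  29.,  26.])), (0.52, array([341., 241.,  47.,  26.]))]
cover [(0.79, array([330., 172.,  59.,  24.])), (0.3, array([340., 240.,  51.,  33.]))]
jig [(0.91, array([327., 194.,  86.,  69.]))]
stand_a [(0.8, array([154., 241.,  18.,  18.])), (0.55, array([226., 204.,  35.,  22.]))]
stand_b [(0.8, array([154., 241.,  18.,  18.])), (0.55, array([226., 204.,  35.,  22.]))]
paste_tin [(0.93, array([192., 219.,  22.,  25.]))]
top [ 330.   -68.2 1360.2] [-2.1413622446406513, 2.1160342726580867, -0.20040408134462168] [392.9   0.  261.8]
float [(0.82, array([327., 225.,  18.,  16.])), (0.77, array([334., 189.,  25.,  18.])), (0.72, array([329., 159.,  20.,  21.]))]
long_
[... 683 characters left out ...]
34419082086542, -0.9273105293761486, -0.2809199768177735], [-0.9689276494291719, -0.23679448292495564, -0.07146735638011596], [-0.0002478685758960857, 0.28986816824968886, -0.9570665512892711]] [330.4   0.  256.2]
float []
long_float []
cover_knob []
cradle_seat []
cover []
jig []
stand_a []
stand_b []
paste_tin []
{'t': 1.5, 'qpos': array([-1.3,  0.4,  1.6,  0. ,  1.1, -0. ]), 'qvel': array([-0.,  0., -0., -0.,  0.,  0.]), 'joint_torque': array([ -0. , -54.5, -27.4,   0.1,   0. ,  -0. ]), 'ee_pos': array([ 155.8, -605.3,  222.7]), 'orientation': array([-3.1, -0.4,  0. ]), 'ft_force': array([-0.5, -0.6, -0.5]), 'moment': array([-0., -0., -0.]), 'grasp_force': 0.0, 'width': 88.00940369115408}
```

View pics/s0.png

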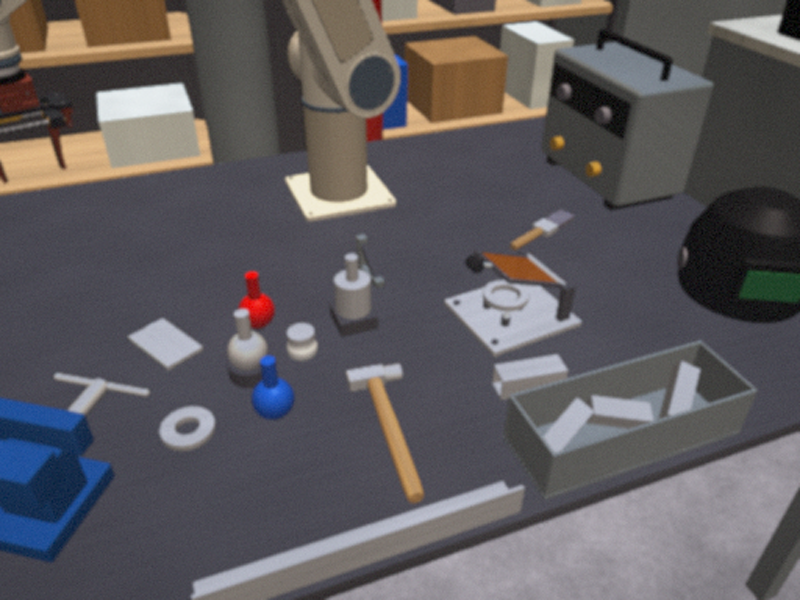

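View pics/t0.png

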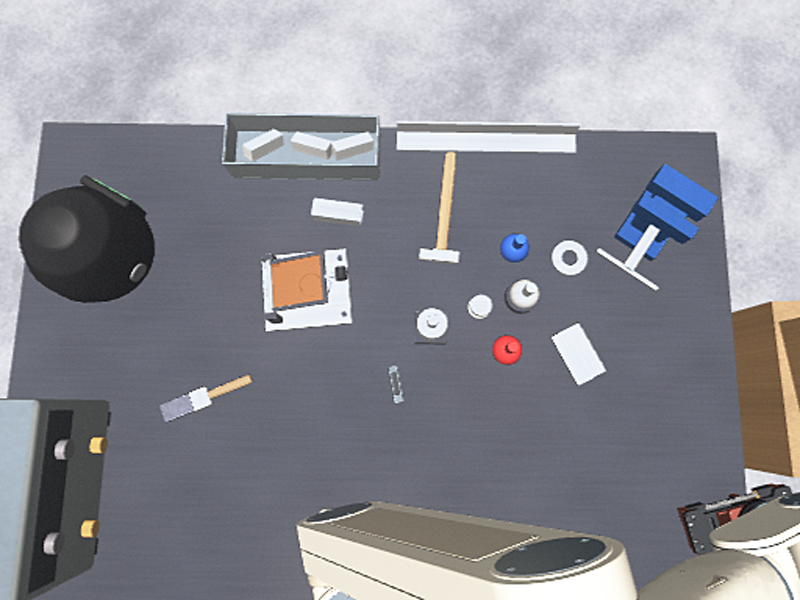

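```bash
sed -i "s/d\['rotation'\]=np.array(d\['rotation'\])/q=np.array(d['rotation']); d['rotation']=R.from_rotvec(q).as_matrix() if q.ndim==1 else q/" h.py
python3 - <<'E'
from h import *
np.set_printoptions(precision=1,suppress=True)
s=cam('scene');t=cam('top');w=cam('wrist');k=1.5625
def T(n,a,b): print(n,*tri([ray(s,a[0]/k,a[1]/k),ray(t,b[0]/k,b[1]/k)]))
T('float necktop',(242,313),(528,290)); T('ball',(247,353),(522,297))
T('knob',(475,263),(341,273)); T('long neck',(351,258),(432,321))
T('red neck',(252,276),(515,348)); T('blue neck',(268,361),(519,239))
T('ring',(506,294),(309,284))
for n,c in dict(platecorners_a=(347,249),b=(352,323),c=(266,330),tin=(480,306)).items(): print(n,atz(t,c[0]/k,c[1]/k,12))
o=ctrl.get_obs();print(R.from_rotvec(o['orientation']).as_matrix(),w['xyz']-o['ee_pos']); print(np.array(cams.get_image('wrist')['mount']))
E
```

```text
float necktop [ 560.5 -320.2  121.1] [1.6, 1.6]
ball [ 560.  -323.1   39.5] [1.4, 1.4]
knob [587.5  65.  142.1] [1.0, 1.0]
long neck [ 492.  -121.4  136.7] [0.5, 0.5]
red neck [ 443.1 -288.5  108.5] [3.3, 3.3]
blue neck [ 671.9 -305.4  109.3] [0.7, 0.7]
ring [579.9 140.6  53.9] [1.6, 1.6]
platecorners_a [670.2  66.4  12. ]
b [502.1  50.4  12. ]
c [484.2 239.3  12. ]
tin [ 543.6 -233.    12. ]
[[ 1.   0.2 -0. ]
 [ 0.2 -1.   0. ]
 [ 0.  -0.  -1. ]] [ 76.7  20.7 163.5]
[[  -0.    -1.    -0.3   79.4]
 [   1.    -0.    -0.    -0.9]
 [   0.    -0.3    1.  -163.5]
 [   0.     0.     0.     1. ]]
```

```bash
cat >> h.py <<'E'
def plan(target,yawdeg=None,n=None):
    """target TCP xyz; yawdeg = world angle of tool x. prints constant row for n rows"""
    o=ctrl.get_obs(); M=R.from_rotvec(o['orientation']).as_matrix(); y0=np.degrees(np.arctan2(M[1,0],M[0,0]))
    d=np.array(target)-o['ee_pos']; turn=0 if yawdeg is None else (yawdeg-y0)
    n=n or int(np.ceil(max(np.linalg.norm(d)/24,abs(turn)/4.9)))
    A=np.zeros((3,3))
    for k in range(n): A+=R.from_euler('z',turn*k/n,degrees=True).as_matrix()@M
    v=np.linalg.solve(A,d)/25
    print('yaw0',round(y0,2),'n',n,'shift',np.round(v,3),'total',np.round(v*n,2),'turn/row',round(-turn/n/5,3),'total',round(-turn/5,2))
E
python3 -c "
from h import *
plan((590,60,270),95.4,40)"
```

```text
yaw0 14.43 n 40 shift [ 0.863 -0.045 -0.047] total [34.54 -1.79 -1.89] turn/row -0.405 total -16.19
```

Request:
{"name": "move_arm", "arguments": {"steps": [[[0.86, -0.05, -0.2], -0.4, 0], [[0.86, -0.05, -0.2], -0.4, 0], [[0.86, -0.05, -0.2], -0.4, 0], [[0.86, -0.05, -0.2], -0.4, 0], [[0.86, -0.05, -0.2], -0.4, 0], [[0.86, -0.05, -0.2], -0.4, 0], [[0.86, -0.05, -0.2], -0.4, 0], [[0.86, -0.05, -0.2], -0.4, 0], [[0.86, -0.05, -0.2], -0.4, 0], [[0.86, -0.05, -0.2], -0.4, 0], [[0.86, -0.05, 0], -0.4, 0], [[0.86, -0.05, 0], -0.4, 0], [[0.86, -0.05, 0], -0.4, 0], [[0.86, -0.05, 0], -0.4, 0], [[0.86, -0.05, 0], -0.4, 0], [[0.86, -0.05, 0], -0.4, 0], [[0.86, -0.05, 0], -0.4, 0], [[0.86, -0.05, 0], -0.4, 0], [[0.86, -0.05, 0], -0.4, 0], [[0.86, -0.05, 0], -0.4, 0]]}}

```text
t: 3.37
ee_pos: [494.5, -351.9, 272.7]
orientation: [2.793, 1.439, 0.0]
ft_force: [0.6, -0.6, -0.2]
width: 87.7
grasp_force: 0.0
```

```bash
python3 - <<'E'
from h import *
np.set_printoptions(precision=1,suppress=True)
o=ctrl.get_obs();print(o['t'],o['ee_pos'])
d=cam('wrist');save('w1',d['image']);print([(round(b['p'],2),b['rect']) for b in cams.boxes_of('wrist','float')])
np.savez('w1',**{k:d[k] for k in('K','xyz','rotation')})
plan((590,60,270),95.4)
E
```

```text
3.3667 [ 494.5 -351.9  272.7]
[(0.9, [369.7, 37.7, 73.8, 60.5]), (0.69, [296.6, 105.8, 59.7, 59.9]), (0.61, [192.5, 141.7, 57.4, 57.9])]
yaw0 54.63 n 18 shift [ 1.  -0.1  0. ] total [17.2 -0.9  0.1] turn/row -0.453 total -8.15
```

View pics/w1.png

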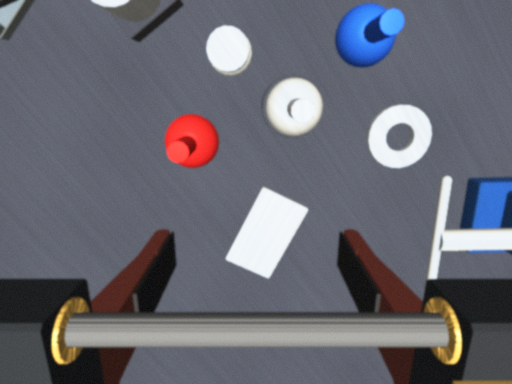

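Request:
{"name": "move_arm", "arguments": {"steps": [[[0.86, -0.05, 0], -0.4, 0.2], [[0.86, -0.05, 0], -0.4, 0.2], [[0.86, -0.05, 0], -0.4, 0.2], [[0.86, -0.05, 0], -0.4, 0.2], [[0.86, -0.05, 0], -0.4, 0.2], [[0.86, -0.05, 0], -0.4, 0.2], [[0.86, -0.05, 0], -0.4, 0.2], [[0.86, -0.05, 0], -0.4, 0.2], [[0.86, -0.05, 0], -0.4, 0.2], [[0.86, -0.05, 0], -0.4, 0.2], [[0.86, -0.05, 0], -0.4, 0.2], [[0.86, -0.05, 0], -0.4, 0.2], [[0.86, -0.05, 0], -0.4, 0.2], [[0.86, -0.05, 0], -0.4, 0.2], [[0.86, -0.05, 0], -0.4, 0.2], [[0.86, -0.05, 0], -0.4, 0.2], [[0.86, -0.05, 0], -0.4, 0.2], [[0.86, -0.05, 0], -0.4, 0.2], [[0.86, -0.05, 0], -0.4, 0.2], [[0.86, -0.05, 0], -0.4, 0.2]]}}

```text
t: 5.13
ee_pos: [590.7, 58.2, 272.7]
orientation: [2.133, 2.306, -0.0]
ft_force: [0.0, -0.5, 1.6]
width: 70.2
grasp_force: 0.0
```

```bash
python3 - <<'E'
from h import *
np.set_printoptions(precision=1,suppress=True)
o=ctrl.get_obs();print(o['t'],o['ee_pos'],o['width'])
d=cam('wrist');save('w2',d['image'])
np.savez('w2',**{k:d[k] for k in('K','xyz','rotation')})
for t in('cover_knob','cradle_seat'):print(t,[(round(b['p'],2),b['rect']) for b in cams.boxes_of('wrist',t)])
print(proj(d,(587.5,65,142)),proj(d,(580,139,57)))
w=np.load('w1.npz')
print('neck',tri([ray(w,300,109),ray(cam('scene'),242/1.5625,313/1.5625)]),atz(w,300,109,127),atz(w,295,106,50))
plan((587,65,230),95.4)
E
```

```text
5.1333 [590.7  58.2 272.7] 70.22760256898962
cover_knob []
cradle_seat []
[254.1 177.9] [252.7  93.2]
neck (array([ 565. , -321.1,  124.6]), [1.1, 1.1]) [ 564.9 -319.8  127. ] [ 568.3 -322.1   50. ]
yaw0 94.41 n 2 shift [ 0.2 -0.1  0.9] total [ 0.3 -0.1  1.7] turn/row -0.099 total -0.2
```

View pics/w2.png

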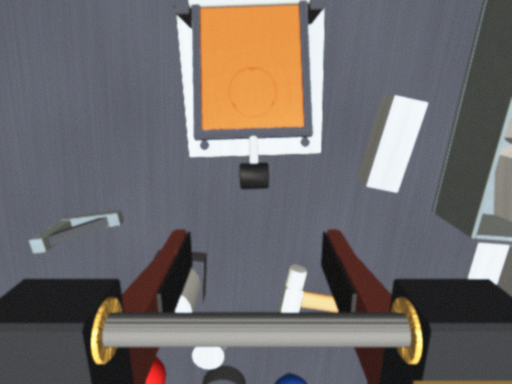

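```bash
python3 - <<'E'
from h import *
np.set_printoptions(precision=1,suppress=True)
k=1.5625;w=np.load('w2.npz');s=cam('scene');t=cam('top')
K=tri([ray(w,254,176),ray(s,475/k,263/k),ray(t,341/k,273/k)]);print(K, tri([ray(w,254,176),ray(s,475/k,263/k)]))
print('ring',atz(w,252.5,92,57),tri([ray(w,252.5,92),ray(s,506/k,294/k)]))
p=K[0].copy();p[2]-=19
plan(p,95.4,8)
E
```

```text
(array([587.3,  65.6, 141.5]), [0.9, 0.7, 1.5]) (array([587.2,  66.5, 141.7]), [0.2, 0.2])
ring [579.7 140.3  57. ] (array([579.3, 139.8,  53.4]), [0.6, 0.6])
yaw0 94.33 n 8 shift [ 0.  -0.   0.8] total [ 0.4 -0.1  6. ] turn/row -0.027 total -0.21
```

Request:
{"name": "move_arm", "arguments": {"steps": [[[0.1, 0, 0.6], -0.1, 0.2], [[0.1, 0, 0.6], -0.1, 0.2], [[0.1, 0, 0.6], 0, 0.2], [[0.1, 0, 0.6], 0, 0.2], [[0, 0, 0.6], 0, 0.2], [[0, 0, 0.6], 0, 0.2], [[0, 0, 0.6], 0, 0.2], [[0, 0, 0.6], 0, 0.2], [[0, 0, 0.6], 0, 0.2], [[0, 0, 0.6], 0, 0.2], [[0, 0, 0], 0, 1], [[0, 0, 0], 0, 1], [[0, 0, 0], 0, 1], [[0, 0, 0], 0, 1], [[0, 0, 0], 0, 1], [[0, 0, 0], 0, 1]]}}

```text
t: 6.77
ee_pos: [590.2, 68.0, 123.5]
orientation: [2.113, 2.323, 0.002]
ft_force: [1.0, 0.2, 0.2]
width: 33.7
grasp_force: 0.0
```

```bash
python3 - <<'E'
from h import *
np.set_printoptions(precision=2,suppress=True)
o=ctrl.get_obs();print(o)
# arc rows, 22->106 deg
r=6.8; th=np.radians(np.linspace(22,105,21))
print(np.c_[np.diff(-r*np.cos(th)),-np.diff(r*np.sin(th))])
E
```

```text
{'t': 6.7667, 'qpos': array([0.09, 0.51, 1.77, 0.  , 0.87, 0.  ]), 'qvel': array([ 0.,  0.,  0., -0., -0., -0.]), 'joint_torque': array([ -0.09, -54.19, -22.35,   0.05,   0.01,   0.  ]), 'ee_pos': array([590.21,  68.05, 123.52]), 'orientation': array([2.11, 2.32, 0.  ]), 'ft_force': array([0.98, 0.18, 0.16]), 'moment': array([-0.05, -0.09, -0.  ]), 'grasp_force': 0.0, 'width': 33.70699427857039}
[[ 0.2  -0.45]
 [ 0.23 -0.43]
 [ 0.26 -0.42]
 [ 0.29 -0.4 ]
 [ 0.32 -0.37]
 [ 0.35 -0.35]
 [ 0.37 -0.32]
 [ 0.39 -0.3 ]
 [ 0.41 -0.27]
 [ 0.43 -0.24]
 [ 0.45 -0.2 ]
 [ 0.46 -0.17]
 [ 0.47 -0.14]
 [ 0.48 -0.1 ]
 [ 0.49 -0.07]
 [ 0.49 -0.03]
 [ 0.49  0.  ]
 [ 0.49  0.04]
 [ 0.49  0.08]
 [ 0.48  0.11]]
```

Request:
{"name": "move_arm", "arguments": {"steps": [[[0, -0.1, 0], 0, 1], [[0, 0, 0], 0, 1], [[0, 0, 0], 0, 1], [[0, 0, 0], 0, 1], [[0, 0, 0], 0, 1]]}}

```text
t: 7.18
ee_pos: [587.8, 67.9, 123.1]
orientation: [2.113, 2.324, 0.001]
ft_force: [2.5, -1.1, 2.7]
width: 25.8
grasp_force: 30.0
```

Request:
{"name": "move_arm", "arguments": {"steps": [[[0.2, 0, -0.45], 0, 1], [[0.23, 0, -0.43], 0, 1], [[0.26, 0, -0.42], 0, 1], [[0.29, 0, -0.4], 0, 1], [[0.32, 0, -0.37], 0, 1], [[0.35, 0, -0.35], 0, 1], [[0.37, 0, -0.32], 0, 1], [[0.39, 0, -0.3], 0, 1], [[0.41, 0, -0.27], 0, 1], [[0.43, 0, -0.24], 0, 1]]}}

```text
t: 8.02
ee_pos: [578.9, 149.4, 211.4]
orientation: [-2.113, -2.324, 0.002]
ft_force: [4.0, -0.0, -11.0]
width: 25.8
grasp_force: 30.0
```

```bash
python3 - <<'E'
from h import *
np.set_printoptions(precision=1,suppress=True)
o=ctrl.get_obs();print(o['ee_pos'],o['ft_force'],o['width'])
d=cam('wrist');save('w3',d['image'])
h=np.array([580,139.5,78])+85*np.array([-.094,.9955,0]);print(h)
p=o['ee_pos']+[0,0,19]-h;print('angle',np.degrees(np.arctan2(p[2],-(p@[-.094,.9955,0]))),np.hypot(p[2],p@[-.094,.9955,0]))
E
```

```text
[578.9 149.4 211.4] [  4.  -0. -11.] 25.822210659300257
[572.  224.1  78. ]
angle 63.768213191139985 169.84331121130853
```

View pics/w3.png

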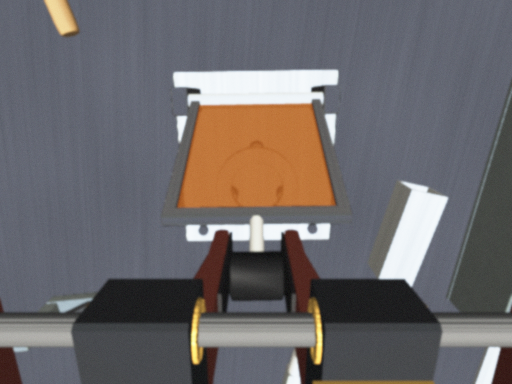

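Request:
{"name": "move_arm", "arguments": {"steps": [[[0.45, 0, -0.2], 0, 1], [[0.46, 0, -0.17], 0, 1], [[0.47, 0, -0.14], 0, 1], [[0.48, 0, -0.1], 0, 1], [[0.49, 0, -0.07], 0, 1], [[0.49, 0, -0.03], 0, 1], [[0.49, 0, 0], 0, 1], [[0.49, 0, 0.04], 0, 1], [[0.49, 0, 0.08], 0, 1], [[0.48, 0, 0.11], 0, 1], [[0, 0, 0], 0, 1], [[0, 0, 0], 0, 1]]}}

```text
t: 9.07
ee_pos: [565.7, 270.6, 224.5]
orientation: [-2.11, -2.321, 0.002]
ft_force: [-9.0, 1.9, 5.6]
width: 25.4
grasp_force: 30.0
```

```bash
python3 - <<'E'
from h import *
np.set_printoptions(precision=2,suppress=True)
o=ctrl.get_obs();print(o['ee_pos'],o['ft_force'],o['width'])
h=np.array([572,224.1,78])
p=o['ee_pos']+[0,0,19]-h;print('angle',np.degrees(np.arctan2(p[2],-(p@[-.094,.9955,0]))),np.hypot(p[2],p@[-.094,.9955,0]))
E
```

```text
[565.73 270.6  224.49] [-9.01  1.92  5.64] 25.387560457716994
angle 105.8148269874155 172.00514527776963
```

Request:
{"name": "move_arm", "arguments": {"steps": [[[0, 0, 0], 0, 0.3], [[0, 0, 0], 0, 0.3], [[0, 0, 0], 0, 0.3], [[0, 0, 0], 0, 0.3], [[0, 0, 0], 0, 0.3], [[0, 0, 0], 0, 0.3], [[0, 0, -0.5], 0, 0.3], [[0, 0, -0.8], 0, 0.3], [[0, 0, -0.8], 0, 0.3], [[0, 0, -0.8], 0, 0.3], [[-0.5, 0, -0.3], 0, 0.3], [[-1, 0, 0], 0, 0.3], [[-1, 0, 0], 0, 0.3], [[-1, 0, 0], 0, 0.3], [[-1, 0, 0], 0, 0.3], [[-1, 0, 0], 0, 0.3], [[-1, 0, 0], 0, 0.3]]}}

```text
t: 10.48
ee_pos: [583.3, 104.0, 303.5]
orientation: [2.114, 2.324, -0.0]
ft_force: [0.1, 0.3, 0.3]
width: 61.2
grasp_force: 0.0
```

```bash
python3 - <<'E'
from h import *
np.set_printoptions(precision=2,suppress=True)
o=ctrl.get_obs();print(o['ee_pos'],o['t'])
d=cam('wrist')
s=cam('scene');t=cam('top')
k=lambda d,u,v,w,h,z:cv2.resize(d['image'][v:v+h,u:u+w],(int(w*z),int(h*z)),interpolation=2)
a=k(s,270,120,130,130,3);b=k(t,150,140,100,100,3.9);
save('v4',np.hstack([a,b[:390,:390]]))
plan((565,-322,270))
E
```

```text
[583.29 104.   303.52] 10.4833
yaw0 95.25 n 18 shift [-0.94 -0.13  0.07] total [-16.9   -2.3    1.34] turn/row 0.0 total 0.0
```

View pics/v4.png

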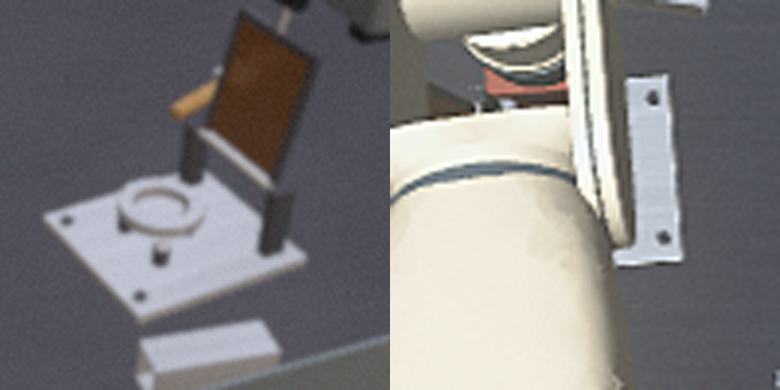

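Request:
{"name": "move_arm", "arguments": {"steps": [[[-0.94, -0.13, 0.07], 0, 0.3], [[-0.94, -0.13, 0.07], 0, 0.3], [[-0.94, -0.13, 0.07], 0, 0.3], [[-0.94, -0.13, 0.07], 0, 0.3], [[-0.94, -0.13, 0.07], 0, 0.3], [[-0.94, -0.13, 0.07], 0, 0.3], [[-0.94, -0.13, 0.07], 0, 0.3], [[-0.94, -0.13, 0.07], 0, 0.3], [[-0.94, -0.13, 0.07], 0, 0.3], [[-0.94, -0.13, 0.07], 0, 0.3], [[-0.94, -0.13, 0.07], 0, 0.3], [[-0.94, -0.13, 0.07], 0, 0.3], [[-0.94, -0.13, 0.07], 0, 0.3], [[-0.94, -0.13, 0.07], 0, 0.3], [[-0.94, -0.13, 0.07], 0, 0.3], [[-0.94, -0.13, 0.07], 0, 0.3], [[-0.94, -0.13, 0.07], 0, 0.3], [[-0.94, -0.13, 0.07], 0, 0.3]]}}

```text
t: 12.13
ee_pos: [565.5, -320.8, 271.8]
orientation: [-2.113, -2.325, -0.0]
ft_force: [-0.1, 0.6, 0.2]
width: 61.8
grasp_force: 0.0
```

```bash
python3 - <<'E'
from h import *
np.set_printoptions(precision=1,suppress=True)
o=ctrl.get_obs();print(o['ee_pos'],o['t'])
d=cam('wrist');t=cam('top');np.savez('w5',**{k:d[k] for k in('K','xyz','rotation')})
k=lambda d,u,v,w,h,z:cv2.resize(d['image'][v:v+h,u:u+w],(int(w*z),int(h*z)),interpolation=2)
save('v5',np.hstack([k(d,156,90,200,200,2),k(t,150,140,100,100,4)]))
print(proj(d,(565,-321,127)),proj(d,(565,-321,50)))
E
```

```text
[ 565.5 -320.8  271.8] 12.1333
[256.3 181.6] [256.3 165.2]
```

View pics/v5.png

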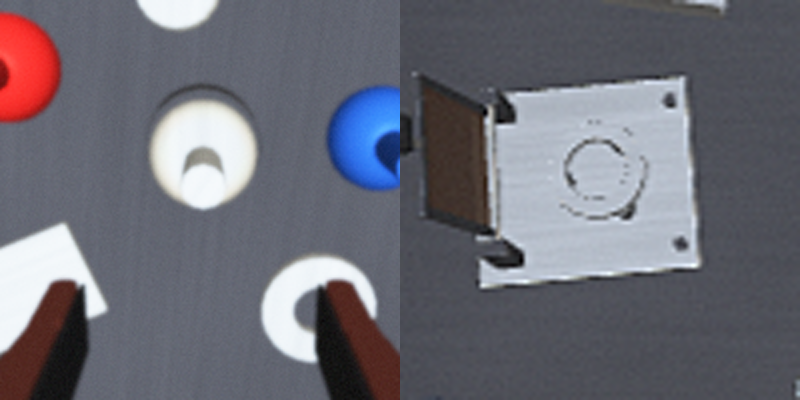

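```bash
python3 - <<'E'
from h import *
np.set_printoptions(precision=1,suppress=True)
w1=np.load('w1.npz');w5=np.load('w5.npz');w2=np.load('w2.npz');s=cam('scene');t=cam('top')
print(tri([ray(w1,300,109),ray(w5,257.5,183.5)]),tri([ray(w1,300,109),ray(w5,257.5,183.5),ray(s,242/1.5625,313/1.5625)]))
print('ball',tri([ray(w1,295,106),ray(w5,257.5,165.5)]))
print('ring',tri([ray(s,324,188.3),ray(t,199.25,184.5)]),atz(t,199.25,184.5,57),atz(s,324,188.3,57),atz(w2,252.5,92,57))
k=tri([ray(s,367.7,121),ray(t,151.5,172.8)]);print('knob',k, 'ang?',np.degrees(np.arctan2(k[0][2]-78,-(k[0]-[572,224.1,78])@[-.094,.9955,0])))
plan((566.5,-322.5,87),n=12)
E
```

```text
(array([ 564.8, -318.6,  141.3]), [1.1, 1.1]) (array([ 565.7, -321.7,  125.5]), [1.9, 1.5, 0.5])
ball (array([ 567.4, -321.8,   49.4]), [1.0, 1.0])
ring (array([573.4, 140.2,  48.4]), [2.8, 2.8]) [570.6 136.2  57. ] [584.1 136.7  57. ] [579.7 140.3  57. ]
knob (array([571.4, 250.7, 238.6]), [2.8, 2.8]) ang? 99.39032984309242
yaw0 95.39 n 12 shift [-0.   0.   0.6] total [-0.1  0.   7.4] turn/row 0.0 total 0.0
```

Request:
{"name": "move_arm", "arguments": {"steps": [[[0, 0, 0.6], 0, 0.4], [[0, 0, 0.6], 0, 0.45], [[0, 0, 0.6], 0, 0.45], [[0, 0, 0.6], 0, 0.45], [[0, 0, 0.6], 0, 0.45], [[0, 0, 0.6], 0, 0.45], [[0, 0, 0.6], 0, 0.45], [[0, 0, 0.6], 0, 0.45], [[0, 0, 0.6], 0, 0.45], [[0, 0, 0.6], 0, 0.45], [[0, 0, 0.6], 0, 0.45], [[0, 0, 0.5], 0, 0.45], [[0, 0, 0.3], 0, 0.45], [[0, 0, 0], 0, 1], [[0, 0, 0], 0, 1], [[0, 0, 0], 0, 1], [[0, 0, 0], 0, 1], [[0, 0, 0], 0, 1]]}}

```text
t: 13.83
ee_pos: [566.2, -320.8, 87.9]
orientation: [2.113, 2.322, 0.001]
ft_force: [1.9, 0.6, 0.8]
width: 21.5
grasp_force: 30.0
```

```bash
python3 - <<'E'
from h import *
np.set_printoptions(precision=1,suppress=True)
o=ctrl.get_obs();print(o['ee_pos'],o['ft_force'],o['width'])
s=cam('scene');t=cam('top')
h=np.array([572,224.1,78]);jy=np.array([-.094,.9955,0])
for nm,d in(('s',s),('t',t)):
    for a in(95,100,105,110):
        r=np.radians(a); print(nm,a,proj(d,h+170*(-np.cos(r)*jy+[0,0,np.sin(r)])))
    g=d['image'].astype(int).max(2)
    c=proj(d,h+170*(0.2588*jy+[0,0,.9659])).astype(int)
    m=(g<35)[c[1]-14:c[1]+15,c[0]-20:c[0]+21].astype(np.uint8)
    n,l,st,ce=cv2.connectedComponentsWithStats(m)
    for i in range(1,n):
        if st[i,4]>8: print(nm,st[i]+[c[0]-20,c[1]-14,0,0,0],ce[i]+[c[0]-20,c[1]-14])
    print(g[c[1]-10:c[1]+10:2,c[0]-14:c[0]+15:2])
E
```

```text
[ 566.2 -320.8   87.9] [1.9 0.6 0.8] 21.46136939389249
s 95 [363.1 118.8]
s 100 [367.5 118.4]
s 105 [371.6 118.4]
s 110 [375.6 118.9]
s [362 115  11   8  47] [367.  118.3]
s [387 129   5   4  12] [388.9 130.7]
[[ 81  79  75  63  59  60  59  61  61  89  96 139 192 179  95]
 [ 81  84  79  78  66  62  60  60  62  85  98 115 145 123  75]
 [ 88  83  81  76  62  55  56  65  62  71  89  90  89  75  67]
 [ 87  82  75  46  40  37  45  53  63  62  67  62  59  62  62]
 [ 87  86  56  28  32  31  43  34  51  59  58  61  62  64  60]
 [ 87  85  52  23  21  38  27  25  52  71  60  59  63  60  64]
 [ 87  85  72  43  30  20  26  27  66  84  76  61  64  63  60]
 [ 89  87  84  77  64  37  34  51  80  89  82  83  64  60  65]
 [ 86  82  85  88 113  83  72  73  83  81  80  77  83  69  62]
 [ 87  98  88  99 119  84  81  79  79  81  81  83  83  75  76]]
t 95 [153.9 172. ]
t 100 [149.  172.5]
t 105 [144.3 173.2]
t 110 [139.9 173.9]
t [146 170   7   8  14] [150.5 175. ]
[[ 82  84  84  82  84  85  87  84  87  84  87  84  85  57  62]
 [ 85  84  81  86  83  80  83  88  83  84  84  82  99  53  60]
 [ 82  83  84  85  86  85  86  89  90  89  89  83 109  59  63]
 [ 83  86  86  84  82  81  87  68  42  56  38  46  91  59  64]
 [ 86  85  86  86  83  85  83  59  49  60  43  28  97  51  67]
 [ 83  86  82  80  83  85  86  65  51  59  43  29  99  54  61]
 [ 87  87  85  87  86  86  86  66  54  55  43  31  86  53  62]
 [ 86  83  83  87  86  88  84  67  31  29  29  29  88  49  61]
 [ 88  87  86  84  82  87  85  86  90  93  92  87  84  50  64]
 [ 85  86  87  87  84  86  85  86  88  88  86  89  88  55  62]]
```

```bash
python3 - <<'E'
from h import *
np.set_printoptions(precision=1,suppress=True)
s=cam('scene');t=cam('top')
h=np.array([572,224.1,78]);jy=np.array([-.094,.9955,0])
k=tri([ray(s,367,118.4),ray(t,148.5,174)]);print('knob',k,'ang',np.degrees(np.arctan2(k[0][2]-78,-(k[0]-h)@jy)))
# same colour test on the initial pictures, predicted knob from the first grasp
p0=np.array([587.5,67,141.8]); sl=lambda n:cv2.imread(f'pics/{n}0.png').astype(int).max(2)
for nm,d,q in(('scene',s,p0),('top',t,p0)):
    c=proj(d,q);ci=c.astype(int);g=sl(nm);m=(g<60)[ci[1]-9:ci[1]+10,ci[0]-9:ci[0]+10].astype(np.uint8)
    n,l,st,ce=cv2.connectedComponentsWithStats(m);i=1+st[1:,4].argmax();print(nm,'pred',c,'seen',ce[i]+ci-9,st[i])
for nm,d,c in(('scene',s,(367,118)),('top',t,(149,174))):
    g=d['image'].astype(int).max(2);x,y=c;m=(g<60 if nm=='scene' else g<70)[y-9:y+10,x-9:x+10].astype(np.uint8)
    if nm=='top': m[:,14:]=0
    m=(g[y-9:y+10,x-9:x+10]<52).astype(np.uint8) if nm=='scene' else m
    n,l,st,ce=cv2.connectedComponentsWithStats(m);i=1+st[1:,4].argmax();print(nm,'now',ce[i]+np.array(c)-9,st[i])
E
```

```text
knob (array([565.3, 255.1, 243.3]), [0.1, 0.1]) ang 100.79266630756035
scene pred [304.3 168.3] seen [303.4 168.3] [ 3  3 11 13 97]
top pred [217.3 174.6] seen [219.1 177.6] [ 8 11  6  3  8]
scene now [367.2 117.4] [ 3  3 13 12 98]
top now [148.2 173.2] [ 4  3 10 11 94]
```

```bash
python3 - <<'E'
from h import *
o=ctrl.get_obs(); 
M=R.from_rotvec(o['orientation']).as_matrix()
for a,b in(((566.2,-320.8,87.9),(567.5,-320.8,300)),((566.2,-320.8,300),(567.5,257,300))): print(np.round(M.T@(np.array(b)-a)/25,2))
E
```

```text
[-0.01  0.07 -8.48]
[ 2.30e+01  2.23e+00 -2.00e-02]
```

Request:
{"name": "move_arm", "arguments": {"steps": [[[0, 0, 0], 0, 0.45], [[0, 0, 0], 0, 0.45], [[0, 0, 0], 0, 0.45], [[0, 0, 0], 0, 0.45], [[0, 0, -0.5], 0, 0.45], [[0, 0, -1], 0, 0.3], [[0, 0, -1], 0, 0.3], [[0, 0, -1], 0, 0.3], [[0, 0, -1], 0, 0.3], [[0, 0, -1], 0, 0.3], [[0, 0, -1], 0, 0.3], [[0, 0, -1], 0, 0.3], [[0, 0, -1], 0, 0.3], [[0.5, 0, -0.5], 0, 0.3]]}}

```text
t: 15.2
ee_pos: [565.1, -309.7, 316.2]
orientation: [2.112, 2.318, 0.001]
ft_force: [0.5, 0.1, 0.0]
width: 61.5
grasp_force: 0.0
```

Request:
{"name": "move_arm", "arguments": {"steps": [[[1, 0.1, 0], 0, 0.3], [[1, 0.1, 0], 0, 0.3], [[1, 0.1, 0], 0, 0.3], [[1, 0.1, 0], 0, 0.3], [[1, 0.1, 0], 0, 0.3], [[1, 0.1, 0], 0, 0.3], [[1, 0.1, 0], 0, 0.3], [[1, 0.1, 0], 0, 0.3], [[1, 0.1, 0], 0, 0.3], [[1, 0.1, 0], 0, 0.3], [[1, 0.1, 0], 0, 0.3], [[1, 0.1, 0], 0, 0.3], [[1, 0.1, 0], 0, 0.3], [[1, 0.1, 0], 0, 0.3], [[1, 0.1, 0], 0, 0.3], [[1, 0.1, 0], 0, 0.3], [[1, 0.1, 0], 0, 0.3], [[1, 0.1, 0], 0, 0.3], [[1, 0.1, 0], 0, 0.3], [[1, 0.1, 0], 0, 0.3]]}}

```text
t: 16.87
ee_pos: [565.4, 196.1, 311.8]
orientation: [-2.113, -2.324, 0.001]
ft_force: [-0.2, 0.2, 0.0]
width: 61.3
grasp_force: 0.0
```

```bash
python3 - <<'E'
from h import *
np.set_printoptions(precision=1,suppress=True)
o=ctrl.get_obs();print(o['ee_pos'],o['t'])
d=cam('wrist');save('w6',d['image'])
h=np.array([572,224.1,78]);jy=np.array([-.094,.9955,0])
for a in(95,100,105,110):
    r=np.radians(a); print(a,proj(d,h+170*(-np.cos(r)*jy+[0,0,np.sin(r)])))
jx=np.array([.9955,.094,0]);print('posts top -y edge',[proj(d,np.array([580,139.5,86])+jx*x+jy*73) for x in(-71,71)])
np.savez('w6',**{k:d[k] for k in('K','xyz','rotation')})
E
```

```text
[565.4 196.1 311.8] 16.8667
95 [270.4 152. ]
100 [270.6 130.3]
105 [270.6 108.3]
110 [270.6  86.7]
posts top -y edge [array([204.8, 151.7]), array([324.7, 151.6])]
```

View pics/w6.png

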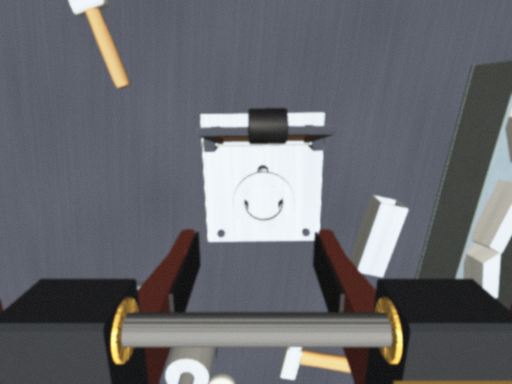

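```bash
python3 - <<'E'
from h import *
np.set_printoptions(precision=2,suppress=True)
w=np.load('w6.npz');print('ring',atz(w,263.7,197,57),atz(w,263.7,195,57))
plan((567.3,257,300),n=4);plan((567.3,257,225.5),n=4)
E
```

```text
ring [579.   147.07  57.  ] [578.73 149.83  57.  ]
yaw0 95.54 n 4 shift [0.57 0.07 0.12] total [2.27 0.29 0.48] turn/row 0.0 total 0.0
yaw0 95.54 n 4 shift [0.56 0.07 0.86] total [2.26 0.3  3.46] turn/row 0.0 total 0.0
```

```bash
python3 - <<'E'
from h import *
np.set_printoptions(precision=1,suppress=True)
w=np.load('w6.npz')
im=cv2.imread('pics/w6.png');cv2.imwrite('pics/w6c.png',cv2.resize(im[95:250,190:340],(750,600)[:2] if 0 else (580,600),interpolation=2))
jx=np.array([.9955,.094,0]);jy=np.array([-.094,.9955,0]);
for nm,c in(('now',(580,139.5)),):
    c=np.array([*c,0]);
    print([proj(w,c+jx*41*np.cos(a)+jy*41*np.sin(a)+[0,0,57]) for a in np.arange(4)*np.pi/2])
for u,v in((208,242),(321,239),(221,233),(305,232)): print(atz(w,u,v,12))
E
```

```text
[array([294.6, 202.4]), array([264.1, 172.4]), array([233.1, 202.5]), array([263.7, 230.9])]
[503.5  53.3  12. ]
[675.1  74.5  12. ]
[522.4  70.1  12. ]
[649.2  83.6  12. ]
```

View pics/w6c.png

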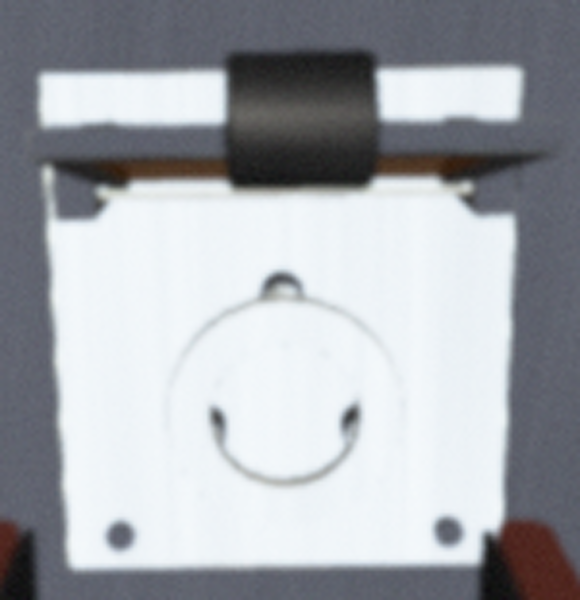

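Request:
{"name": "move_arm", "arguments": {"steps": [[[0.75, 0.1, 0.3], 0, 0.3], [[0.75, 0.1, 0.3], 0, 0.3], [[0.75, 0.1, 0.3], 0, 0.3], [[0, 0, 0.6], 0, 0.3], [[0, 0, 0.6], 0, 0.3], [[0, 0, 0.6], 0, 0.3], [[0, 0, 0.4], 0, 0.3], [[0, 0, 0.3], 0, 0.3], [[0, 0, 0], 0, 1], [[0, 0, 0], 0, 1], [[0, 0, 0], 0, 1], [[0, 0, 0], 0, 1], [[0, 0, 0], 0, 1], [[0, 0, 0], 0, 1], [[0, 0, 0], 0, 1], [[0, 0, 0], 0, 1]]}}

```text
t: 18.25
ee_pos: [567.7, 251.1, 227.6]
orientation: [-2.112, -2.324, 0.003]
ft_force: [-5.9, -0.3, 5.3]
width: 26.4
grasp_force: 30.0
```

Request:
{"name": "move_arm", "arguments": {"steps": [[[0.13, 0, 0.03], 0, 1], [[0.13, 0, 0.03], 0, 1], [[0.13, 0, 0.03], 0, 1], [[0.13, 0, 0.02], 0, 1], [[0, 0, 0], 0, 1], [[0, 0, 0], 0, 1]]}}

```text
t: 18.75
ee_pos: [566.3, 263.8, 224.7]
orientation: [-2.112, -2.324, 0.004]
ft_force: [-6.7, -1.3, 5.1]
width: 26.1
grasp_force: 30.0
```

```bash
cat > k.py <<'E'
from h import *
np.set_printoptions(precision=1,suppress=True)
o=ctrl.get_obs();print(o['ee_pos'],o['ft_force'])
d=cam('scene');h=np.array([572,224.1,78]);jy=np.array([-.094,.9955,0])
for a in(100,105,110):
    r=np.radians(a); print(a,proj(d,h+170*(-np.cos(r)*jy+[0,0,np.sin(r)])))
g=d['image'].astype(int).max(2);print(g[114:123,358:384])
x,y=370,118;m=(g[y-9:y+10,x-9:x+10]<52).astype(np.uint8)
n,l,st,ce=cv2.connectedComponentsWithStats(m);i=1+st[1:,4].argmax();print('now',ce[i]+np.array([x,y])-9,st[i])
E
python3 k.py
```

```text
[566.3 263.8 224.7] [-6.7 -1.3  5.1]
100 [367.5 118.4]
105 [371.6 118.4]
110 [375.6 118.9]
[[87 81 82 72 67 59 45 33 32 34 39 38 45 54 61 59 68 71 73 71 66 64 62 62
  60 63]
 [86 88 77 68 62 59 44 28 30 34 34 34 43 57 57 68 68 67 69 69 71 70 63 60
  63 69]
 [89 86 78 67 63 60 41 37 32 27 30 35 45 54 69 67 68 69 73 71 71 67 64 64
  61 60]
 [88 87 74 61 63 56 33 29 22 25 32 36 45 57 60 71 73 75 74 70 68 65 60 58
  65 66]
 [88 83 71 70 55 49 32 32 26 31 31 27 47 57 71 70 68 66 74 71 69 66 63 65
  62 61]
 [90 83 73 59 58 44 26 27 23 19 24 33 53 58 71 72 73 78 74 68 71 67 62 67
  69 64]
 [87 79 71 64 60 38 32 36 29 30 33 42 51 62 69 69 74 73 75 75 70 63 63 62
  63 62]
 [85 84 73 61 55 39 39 37 40 43 52 50 55 64 72 73 73 78 72 76 71 72 68 60
  60 61]
 [84 85 72 69 58 52 56 63 69 76 80 71 66 62 76 74 73 72 80 77 72 80 77 65
  63 60]]
now [366.9 115.1] [ 2  0  9 13 91]
```

Request:
{"name": "move_arm", "arguments": {"steps": [[[0, 0, 0], 0, 0.3], [[0, 0, 0], 0, 0.3], [[0, 0, 0], 0, 0.3], [[0, 0, 0], 0, 0.3], [[0, 0, 0], 0, 0.3], [[0, 0, 0], 0, 0.3], [[0, 0, -0.5], 0, 0.3], [[0, 0, -0.8], 0, 0.3], [[0, 0, -0.8], 0, 0.3], [[0, 0, -0.8], 0, 0.3], [[-0.5, 0, -0.4], 0, 0.3], [[-1, -0.1, 0], 0, 0.3], [[-1, -0.1, 0], 0, 0.3], [[0, 0, 0], 0, 0.3]]}}

```text
t: 19.97
ee_pos: [568.3, 197.5, 307.3]
orientation: [2.115, 2.321, -0.002]
ft_force: [0.4, 0.2, -1.2]
width: 61.5
grasp_force: 0.0
```

```bash
python3 k.py | tail -1; python3 - <<'E'
from h import *
np.set_printoptions(precision=1,suppress=True)
d=cam('wrist');h=np.array([572,224.6,78]);jy=np.array([-.094,.9955,0])
for a in(100,105,110):
    r=np.radians(a); c=proj(d,h+170*(-np.cos(r)*jy+[0,0,np.sin(r)]));print(a,c)
g=d['image'].astype(int).max(2)
u=int(c[0])-3; print({v:int(g[v,u-8:u+8].mean()) for v in range(60,170,3)})
plan((566.3,-321.5,300))
E
```

```text
now [370.5 117.6] [ 4  4 13 11 92]
100 [265.6 134.1]
105 [265.6 111.8]
110 [265.5  89.8]
{60: 110, 63: 110, 66: 110, 69: 109, 72: 110, 75: 109, 78: 110, 81: 111, 84: 109, 87: 109, 90: 109, 93: 83, 96: 35, 99: 41, 102: 50, 105: 65, 108: 78, 111: 74, 114: 62, 117: 46, 120: 38, 123: 33, 126: 27, 129: 44, 132: 92, 135: 92, 138: 89, 141: 93, 144: 225, 147: 232, 150: 248, 153: 249, 156: 249, 159: 249, 162: 249, 165: 248, 168: 209}
yaw0 95.31 n 22 shift [-0.9 -0.1  0. ] total [-20.8  -2.    0.3] turn/row 0.0 total 0.0
```

Request:
{"name": "move_arm", "arguments": {"steps": [[[-1, -0.1, 0], 0, 0.4], [[-1, -0.1, 0], 0, 0.4], [[-1, -0.1, 0], 0, 0.4], [[-1, -0.1, 0], 0, 0.4], [[-1, -0.1, 0], 0, 0.4], [[-1, -0.1, 0], 0, 0.4], [[-1, -0.1, 0], 0, 0.4], [[-1, -0.1, 0], 0, 0.4], [[-1, -0.1, 0], 0, 0.4], [[-1, -0.1, 0], 0, 0.4], [[-1, -0.1, 0], 0, 0.4], [[-1, -0.1, 0], 0, 0.4], [[-1, -0.1, 0], 0, 0.4], [[-1, -0.1, 0], 0, 0.4], [[-1, -0.1, 0], 0, 0.4], [[-1, -0.1, 0], 0, 0.4], [[-1, -0.1, 0], 0, 0.4], [[-1, -0.1, 0], 0, 0.4], [[-1, -0.1, 0], 0, 0.4], [[-1, -0.1, 0], 0, 0.4]]}}

```text
t: 21.73
ee_pos: [566.3, -301.8, 306.5]
orientation: [-2.113, -2.325, -0.0]
ft_force: [1.4, 0.4, -0.0]
width: 52.8
grasp_force: 0.0
```

```bash
python3 - <<'E'
from h import *
np.set_printoptions(precision=1,suppress=True)
plan((566.3,-321.5,87),n=16)
E
```

```text
yaw0 95.47 n 16 shift [-0.  -0.   0.5] total [-0.8 -0.1  8.8] turn/row 0.0 total 0.0
```

Request:
{"name": "move_arm", "arguments": {"steps": [[[-0.4, -0.1, 0.6], 0, 0.45], [[-0.4, 0, 0.7], 0, 0.45], [[0, 0, 0.7], 0, 0.45], [[0, 0, 0.7], 0, 0.45], [[0, 0, 0.7], 0, 0.45], [[0, 0, 0.7], 0, 0.45], [[0, 0, 0.7], 0, 0.45], [[0, 0, 0.7], 0, 0.45], [[0, 0, 0.7], 0, 0.45], [[0, 0, 0.7], 0, 0.45], [[0, 0, 0.7], 0, 0.45], [[0, 0, 0.6], 0, 0.45], [[0, 0, 0.5], 0, 0.45], [[0, 0, 0], 0, 1], [[0, 0, 0], 0, 1], [[0, 0, 0], 0, 1], [[0, 0, 0], 0, 1], [[0, 0, 0], 0, 1], [[0, 0, 0], 0, 1]]}}

```text
t: 23.32
ee_pos: [566.3, -321.6, 90.3]
orientation: [2.112, 2.322, 0.001]
ft_force: [1.0, 0.5, 2.0]
width: 21.6
grasp_force: 30.0
```

Request:
{"name": "move_arm", "arguments": {"steps": [[[0, 0, -0.4], 0, 1], [[0, 0, -0.7], 0, 1], [[0, 0, -0.9], 0, 1], [[0, 0, -0.9], 0, 1], [[0, 0, -0.9], 0, 1], [[0, 0, -0.9], 0, 1], [[0, 0, -0.9], 0, 1], [[0.5, 0.07, -0.6], 0, 1], [[0.95, 0.12, 0], 0, 1], [[0.95, 0.12, 0], 0, 1], [[0.95, 0.12, 0], 0, 1], [[0.95, 0.12, 0], 0, 1], [[0.95, 0.12, 0], 0, 1], [[0.95, 0.12, 0], 0, 1], [[0.95, 0.12, 0], 0, 1], [[0.95, 0.12, 0], 0, 1], [[0.95, 0.12, 0], 0, 1], [[0.95, 0.12, 0], 0, 1], [[0.95, 0.12, 0], 0, 1], [[0.95, 0.12, 0], 0, 1]]}}

```text
t: 24.98
ee_pos: [573.7, -19.5, 244.2]
orientation: [-2.113, -2.323, 0.001]
ft_force: [-0.7, 0.8, -3.5]
width: 21.5
grasp_force: 30.0
```

```bash
python3 - <<'E'
from h import *
np.set_printoptions(precision=3,suppress=True)
o=ctrl.get_obs();print(o['ee_pos'],o['width'],o['ft_force'])
plan((580,140.5,245),n=9)
E
```

```text
[573.711 -19.545 244.151] 21.53351101261891 [-0.719  0.808 -3.521]
yaw0 95.43 n 9 shift [ 0.705  0.095 -0.004] total [ 6.35  0.86 -0.03] turn/row 0.0 total 0.0
```

Request:
{"name": "move_arm", "arguments": {"steps": [[[0.7, 0.1, 0], 0, 1], [[0.7, 0.1, 0], 0, 1], [[0.7, 0.1, 0], 0, 1], [[0.7, 0.1, 0], 0, 1], [[0.7, 0.1, 0], 0, 1], [[0.7, 0.1, 0], 0, 1], [[0.7, 0.1, 0], 0, 1], [[0.7, 0.1, 0], 0, 1], [[0.7, 0.1, 0], 0, 1], [[0, 0, 0.6], 0, 1], [[0, 0, 0.6], 0, 1], [[0, 0, 0.6], 0, 1], [[0, 0, 0.6], 0, 1], [[0, 0, 0.6], 0, 1], [[0, 0, 0.6], 0, 1], [[0, 0, 0.4], 0, 1], [[0, 0, 0], 0, 1]]}}

```text
t: 26.4
ee_pos: [580.1, 137.5, 142.0]
orientation: [-2.112, -2.322, 0.006]
ft_force: [-0.3, -0.9, -2.2]
width: 21.5
grasp_force: 30.0
```

```bash
python3 - <<'E'
from h import *
np.set_printoptions(precision=3,suppress=True)
o=ctrl.get_obs();print(o['ee_pos'],o['width'],o['ft_force'])
plan((580,140.5,125),n=4)
d=cam('wrist');s=cam('scene')
k=lambda d,u,v,w,h,z:cv2.resize(d['image'][v:v+h,u:u+w],(int(w*z),int(h*z)),interpolation=2)
save('v7',np.hstack([k(d,156,60,200,200,2),k(s,270,110,130,130,400/130)]))
E
```

```text
[580.124 137.487 142.02 ] 21.482491651725635 [-0.281 -0.865 -2.208]
yaw0 95.44 n 4 shift [0.03  0.002 0.17 ] total [0.12 0.01 0.68] turn/row 0.0 total 0.0
```

View pics/v7.png

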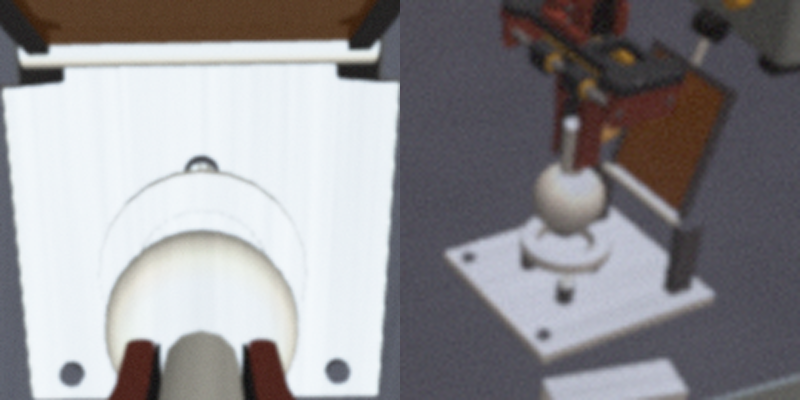

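Request:
{"name": "move_arm", "arguments": {"steps": [[[0.1, 0, 0.3], 0, 1], [[0, 0, 0.3], 0, 1], [[0, 0, 0.2], 0, 1], [[0, 0, 0.1], 0, 1], [[0, 0, 0.1], 0, 1], [[0, 0, 0.1], 0, 1], [[0, 0, 0], 0, 1]]}}

```text
t: 27.08
ee_pos: [581.9, 140.0, 116.7]
orientation: [-2.114, -2.323, 0.001]
ft_force: [-3.0, 0.1, 3.2]
width: 21.6
grasp_force: 30.0
```

Request:
{"name": "move_arm", "arguments": {"steps": [[[0, -0.05, 0.1], 0, 1], [[0, 0, 0.1], 0, 1], [[0, 0, 0.1], 0, 1], [[0, 0, 0.1], 0, 1], [[0, 0, 0], 0, 1]]}}

```text
t: 27.5
ee_pos: [580.8, 140.1, 107.0]
orientation: [-2.114, -2.324, -0.001]
ft_force: [-4.5, 0.7, 8.9]
width: 21.4
grasp_force: 30.0
```

Request:
{"name": "move_arm", "arguments": {"steps": [[[0, -0.03, 0.1], 0, 1], [[0, 0, 0.08], 0, 1], [[0, 0, 0], 0, 1]]}}

```text
t: 27.75
ee_pos: [580.4, 140.2, 103.0]
orientation: [2.114, 2.324, 0.002]
ft_force: [-5.2, 1.8, 11.8]
width: 21.7
grasp_force: 30.0
```

Request:
{"name": "move_arm", "arguments": {"steps": [[[0, 0, 0.06], 0, 1], [[0, 0, 0], 0, 1]]}}

```text
t: 27.92
ee_pos: [580.5, 140.2, 101.7]
orientation: [2.114, 2.324, 0.002]
ft_force: [-4.6, 2.2, 10.7]
width: 21.6
grasp_force: 30.0
```

Request:
{"name": "move_arm", "arguments": {"steps": [[[0, 0, 0.06], 0, 1], [[0, 0, 0], 0, 1]]}}

```text
t: 28.08
ee_pos: [580.5, 140.2, 100.7]
orientation: [2.114, 2.324, 0.002]
ft_force: [-6.5, 1.3, 14.3]
width: 21.5
grasp_force: 30.0
```

Request:
{"name": "move_arm", "arguments": {"steps": [[[0, -0.05, 0.06], 0, 1], [[0, 0, 0], 0, 1], [[0, 0, 0], 0, 1]]}}

```text
t: 28.33
ee_pos: [580.3, 140.3, 100.5]
orientation: [2.113, 2.323, 0.005]
ft_force: [-7.6, 2.2, 22.3]
width: 21.5
grasp_force: 30.0
```

Request:
{"name": "move_arm", "arguments": {"steps": [[[0, -0.05, 0.06], 0, 1], [[0, 0, 0], 0, 1], [[0, 0, 0], 0, 1]]}}

```text
t: 28.58
ee_pos: [580.1, 140.4, 100.3]
orientation: [2.112, 2.322, 0.008]
ft_force: [-7.8, 1.1, 31.2]
width: 21.4
grasp_force: 30.0
```

Request:
{"name": "move_arm", "arguments": {"steps": [[[0, 0, -0.05], 0, 1], [[0, 0, 0], 0, 1], [[0, 0, 0], 0, 1], [[0, 0, 0], 0, 1]]}}

```text
t: 28.92
ee_pos: [579.9, 140.3, 100.5]
orientation: [2.112, 2.322, 0.008]
ft_force: [-5.1, 1.6, 21.1]
width: 21.5
grasp_force: 30.0
```

```bash
python3 k.py | tail -1; python3 - <<'E'
from h import *
for i in range(3):
    s=cam('scene'); o=ctrl.get_obs();print(o['ee_pos'].round(1),o['ft_force'].round(1),o['width'].__round__(1))
print(ctrl.close_job())
E
```

```text
now [370.6 117.7] [ 4  3 12 12 89]
[580.  140.3 100.5] [-4.7  2.1 20.3] 21.4
[579.9 140.3 100.5] [-4.7 -0.2 21.4] 21.3
[580.  140.3 100.5] [-4.4  1.7 20.1] 21.0
the job is handed in; nothing more can be done
None
```

Job handed in at about 29 s: the cover stands open at about 105° by camera, and the ball float is held neck up in the ring, pressed onto its stop at about 20 N. The cover first came to rest near 101°, so I let go of the float before lifting it and re-set the cover.

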